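Hold the master-cylinder piston down for the circlip

TASK

A hydraulic master cylinder stands clamped in the vise with its sprung piston sticking out of the bore. Draw the long round-nosed brass drift up out of the wooden tool block, set its nose in the hollow of the piston and, without ramming it, press the piston straight down against its spring until it bottoms on its stop. Finish while still gripping the drift and holding the piston down on the stop with it, upright, so that I can fit the circlip; leave everything else where it is.

Things in the scene. Friction and masses are not known exactly. Their poses are not given: they have to be found in the camera images.
- drift_mid (a point): centre (half-way up) of the long brass drift, the bar to use: round, 160 mm long, about 0.34 kg, 18 mm in diameter, its lowest 40 mm a nose 12 mm in diameter with a half-round end. It has no handle; it stands nose down in any one of the block's holes, the tallest bar there (about 103 mm showing), leaning up to 0.1 rad. z axis: from nose to head; the head is 80 mm above this point.
- drift_tip (a point): the very end of the drift's nose, 80 mm below drift_mid along the bar; same axes.
- block: fixed wooden tool block, 70 (its x) x 210 (its y) x 65 mm high, origin at the centre of its underside, turned about the vertical. Three upright holes 21 mm in diameter and 57 mm deep (floor 8 mm above the bench) lie along its y axis at y = -70, 0 and +70 mm; one tool stands in each.
- short_drift_mid (a point): centre of the short brass drift, another plain round bar 18 mm in diameter but only 105 mm long and flat-ended, standing in another hole of the block and showing about 48 mm above it. Not used.
- screwdriver_mid (a point): a point in the black handle of the screwdriver that stands in the remaining hole, blade down, the handle (31 mm in diameter, 90 mm long) resting on the block's top; its top is 72 mm above this point. Not used.
- vise: grey drill-press vise bolted to the bench, 270 x 150 mm, jaws 62 mm high; origin on the bench under the axis of the master cylinder clamped upright in it. x axis: along the vise screw, crank bar at -x. The cylinder is an aluminium casting 42 mm in diameter, open end up, with a two-eared flange (106 mm across along y, top at 97 mm); its bore's rim is 118 mm above the bench.
- bore_mouth (a point): centre of the open upper end of the cylinder's bore, 25 mm in diameter, 118 mm above the bench. The bore is vertical.
- piston_seat (a point): centre of the flat floor of the hollow in the piston's top; moves with the dark steel piston, 24 mm in diameter. The hollow is 18 mm in diameter and 8 mm deep: the piston's rim is 8 mm above this point. At rest the floor is level with the bore's mouth and the rim 8 mm proud of it; on the stop both are 16 mm lower.
- piston (a joint): travel of the piston in m: 0 as it stands sprung up, 0.016 pressed fully down on its hard stop. The spring pushes back with about 5 N at first touch, rising evenly to about 14 N just before the stop; beyond that the stop is rigid.
- circlip: the circlip waiting to be fitted, an open steel ring 30 mm across lying on the bench. Not used.
- pliers: circlip pliers with black grips, 175 mm long, lying on the bench near the robot. Not used.
- fluid_bottle: white plastic fluid bottle, 64 mm in diameter, 160 mm tall. Not used.
- grease_jar: grey jar, 68 mm in diameter, 62 mm tall. Not used.
- bolt_tin: open steel tin, 90 mm in diameter, 60 mm tall. Not used.
- parts_carton: cardboard carton, 120 x 90 x 60 mm. Not used.
- spanner: steel spanner, 190 mm long, lying on the bench. Not used.

How it is judged:
By the outcome, as a careful person would: the job done as asked, in the order asked, and still so for the second after the job is handed in, while the arm keeps its last pose, push and grip.
It also fails if it takes over 51 s, if anything falls off the work surface, if the arm or the gripper's body presses on something with over 40 N, if the wrist force passes 120 N, or if a joint passes its speed limit or range.

ROBOT

A 6-joint arm with a two-finger parallel gripper is mounted at the origin on the work surface. World frame = base frame: x ahead of the robot, y to its left, z up, the work surface at z = 0. Lengths are in m, angles in rad, forces in N, time in s.
With the tool pointing down it reaches from about 0.225 to 0.875 m from the base axis. Payload 3.4 kg.
Tool frame: the origin (TCP) lies between the finger pads; the fingertips stand 25 mm ahead of it and the grasp point (between the pads) lies 6 mm ahead of it (manip.tips_ahead is the distance from the TCP to the fingertips, in m); z points along the fingers, x is the direction in which the jaws open and shut, and the axes are right-handed (so a half turn about z gives the same grasp; the last joint's range is limited). The gripper opens to 85 mm and grips with 20 to 120 N. Pads are 22 mm wide; open, the fingers measure 114 mm over their backs; the gripper's body (76 mm by 85 mm) begins 54 mm behind the grasp point. The pads swing forward as they close: fully open they stand 13 mm farther back than shut.
Start: joints at [1.225, 0.276, 1.505, -0, 1.361, -0.121], TCP at [0.128, 0.561, 0.256] pointing down, gripper open.
Joint ranges: [-2.89, 2.89], [-0.75, 2.08], [0.22, 2.7], [-1.18, 4.32], [0.11, 2.71], [-2.7, 2.7]. Speed limits (rad/s): [2.57, 2.57, 3.14, 3.14, 3.14, 3.14].

INTERFACE

Orientations are given as a unit quaternion [w, x, y, z].
In Python, from rig import manip gives the robot as it stands. The module is installed in compiled form; this text tells all that it offers.
- The arm moves only by the tool send_rows, never from a script. Its argument "plan" is a list of rows, each an object with "linear": the shift along the tool's x, y, z in m, a list of three; "delta_rot": the turn, a rotation vector about the tool's x, y, z in degrees, a list of three; "fingers": the finger opening in m, from 0 to 0.0854. A call has 1 to 12 rows; each row shifts and turns the pose as measured when the row begins, along the tool's axes as they then stand; what a row does not reach is not made up. A row lasts 1/12 s, in which the tool goes at most 41.7 mm and 7.16 degrees, less where a joint would pass 70% of its speed; a pose out of reach is approached as far as the arm can. A call with a gripper value outside its range is refused whole. The fingers move at their own pace and stop on an object; "force" is the grip in N (left out, the last holds). Time passes only in rows, so rows that do not move let the fingers close. It gives the time, the measured TCP pose, the force and the opening at its end, in the units of the state.
- manip.get_state(): the state, without advancing time (a new reading comes with each control period).
- manip.get_image(name): name is "scene" or "top"; returns the picture (420x560x3 uint8, red, green, blue); there is no depth.
- manip.camera_info(name): a dict with "K" (3x3 intrinsics, pixels), "rvec" (rotation vector, rad) and "tvec" (3), from world to camera coordinates, as OpenCV has them. Camera axes: x right, y down, z forward; pixel columns grow to the right and rows downward; lengths in m; the calibration is good to about 2 mm. A picture is of the moment at which its call begins. camera_info takes no time and is no camera call.
- manip.sign_off(): hands the job in, once; it reports no verdict.
Trained networks look in the newest picture that a camera, given by its name, has taken for a name from the list of things; names that differ only in an ending like _2 or _b are one class to them, and where a whole thing is asked for, a point or a joint stands for the part that bears it (a point fixed in the world has none). Each returns a list of dicts, best first, with "p" (0 to 1); they miss things now and then, are a little off and sometimes report something else, mostly with a low value. They report only what shows in the picture. A call takes as long as a camera call.
- manip.find_in(thing, camera): "extent" ([left, top, right, bottom] in pixels, round what is visible of it).
- manip.masks_of(thing, camera): "pixels" (420x560 bool, what is visible of it) and "extent" ([left, top, right, bottom] in pixels, round what is visible of it).
The state is a dict: "clock": time; "qpos": joint angles; "qd": joint speeds; "effort": joint torques, N m; "position": TCP position; "ee_rot": TCP orientation; "contact_force": force on the tool from outside, world axes, zero at the start; "moment": the same for the moment, N m; "width": finger opening in m.
Only numpy, scipy, OpenCV 4.12 (cv2) and the standard library are available. Lean on these libraries where they do the work, as an engineer would, in place of code of your own. Each camera call takes 0.05 s, during which the arm holds its last target. There are 200 camera calls.

## Working session

There is one attempt and no reset: what is moved stays moved. The work goes in short steps, Python scripts to look and compute and a tool call to move; the robot and the scene stay as the last step left them, time stands still between calls to the robot, and variables do not carry over. Pictures are saved under pics/ and viewed, about 8 in all and at most 12, crops included, and the job is handed in when it is done.

Besides the shell and the picture viewer there is one more tool, called as a command line: name --argument value ..., lists and objects as JSON in quotes. send_rows: Moves the arm, as the interface text tells. Its arguments: {"type":"object","properties":{"plan":{"type":"array","items":{"type":"object","properties":{"linear":{"type":"array","items":{"type":"number"}},"delta_rot":{"type":"array","items":{"type":"number"}},"fingers":{"type":"number"}}}},"force":{"type":"number"}},"required":["plan"]}

```bash
mkdir -p pics; cat > h.py <<'E'
import numpy as np, cv2
from rig import manip
def cam(n):
    c=manip.camera_info(n); R=cv2.Rodrigues(np.array(c['rvec'],float))[0]
    return np.array(c['K'],float),R,np.array(c['tvec'],float).ravel()
def proj(n,P):
    K,R,t=cam(n); p=(K@(R@np.atleast_2d(P).T+t[:,None])).T; return p[:,:2]/p[:,2:]
def at_z(n,uv,z):
    K,R,t=cam(n); d=R.T@np.linalg.inv(K)@np.array([uv[0],uv[1],1.]); c=-R.T@t
    return c+d*(z-c[2])/d[2]
def save(n,f,crop=None,s=1):
    im=manip.get_image(n)
    if crop: l,t,r,b=crop; im=im[t:b,l:r]
    cv2.imwrite('pics/'+f,cv2.resize(im[:,:,::-1],None,fx=s,fy=s,interpolation=cv2.INTER_CUBIC))
E
python3 - <<'E'
from h import *
np.set_printoptions(precision=4,suppress=True)
for n in('scene','top'):
    save(n,n+'1.png',None,1.4)
    K,R,t=cam(n); print(n,'centre',-R.T@t,'fwd',R[2],K[0,0])
    for th in('drift_mid','short_drift_mid','screwdriver_mid','block','vise','piston_seat','bore_mouth'):
        try: print(th,[(round(d['p'],2),np.round(d['extent'],1).tolist()) for d in manip.find_in(th,n)[:2]])
        except Exception as e: print(th,e)
print(manip.get_state())
E
```

```text
scene centre [ 1.4521 -0.2245  0.8753] fwd [-0.7567  0.1854 -0.6269] 474.9457374339686
drift_mid [(0.6, [153.2, 244.5, 168.8, 279.0])]
short_drift_mid [(0.5, [186.9, 245.0, 194.0, 268.2])]
screwdriver_mid [(0.92, [207.7, 220.8, 223.6, 255.0])]
block [(0.93, [146.1, 241.2, 240.3, 297.6])]
vise [(0.76, [326.2, 191.3, 397.1, 275.0])]
piston_seat []
bore_mouth [(0.86, [328.7, 190.2, 399.1, 270.6])]
top centre [ 0.4223 -0.0119  1.3323] fwd [ 0.0773  0.0129 -0.9969] 440.2987122539603
drift_mid [(0.66, [335.6, 188.6, 349.6, 202.8]), (0.64, [380.5, 175.9, 397.3, 183.5])]
short_drift_mid [(0.39, [357.7, 185.1, 368.1, 194.2])]
screwdriver_mid [(0.63, [336.9, 188.1, 349.6, 205.3])]
block [(0.8, [321.9, 169.9, 400.4, 212.4]), (0.19, [180.2, 166.2, 233.9, 258.6])]
vise [(0.74, [179.6, 164.6, 232.8, 259.1]), (0.37, [193.6, 191.4, 203.7, 203.3])]
piston_seat [(0.62, [416.2, 155.8, 452.6, 201.2])]
bore_mouth [(0.76, [182.4, 165.2, 232.3, 259.0])]
{'clock': 0.8, 'qpos': array([ 1.225 ,  0.2758,  1.5049, -0.    ,  1.3607, -0.121 ]), 'qd': array([-0.0005,  0.0011,  0.0009,  0.0003,  0.0012,  0.0001]), 'effort': array([  0.0002, -41.6594, -24.6081,  -0.0004,  -0.0002,   0.    ]), 'position': array([0.1282, 0.5606, 0.2564]), 'ee_rot': array([-0.    ,  0.782 ,  0.6233,  0.0001]), 'contact_force': array([-1.177 , -0.7012, -0.3802]), 'moment': array([-0.0421, -0.0278,  0.0035]), 'width': 0.08591629063695966}
```

View pics/scene1.png

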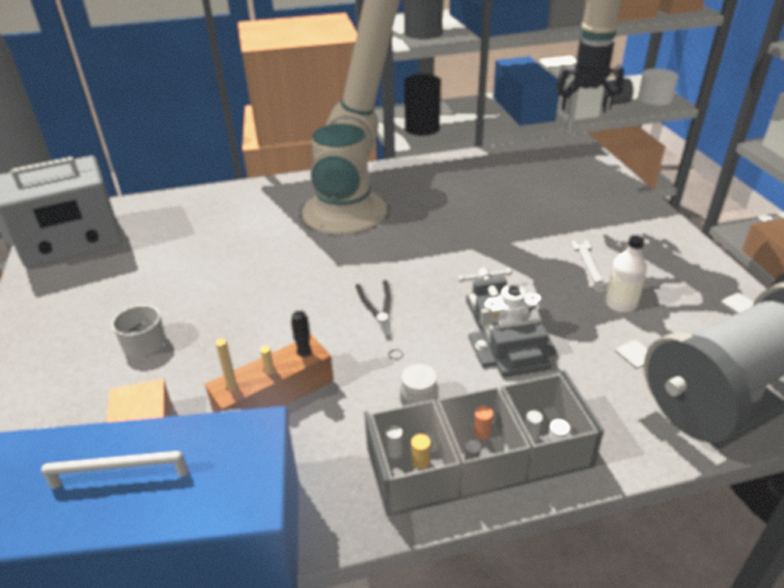

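View pics/top1.png

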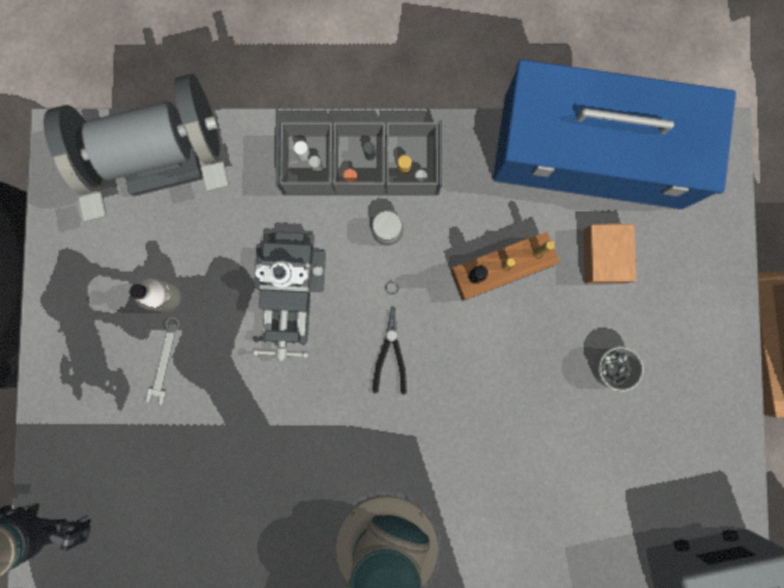

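The scene view shows the long drift at about (158,262) in native pixels, in the block's far-right hole. The short bar is in the middle hole and the screwdriver is nearest the vise. In the top view the long drift's head is near (392,175) and the cylinder is near (202,195). Next: close crops and masks.

```bash
python3 - <<'E'
from h import *
np.set_printoptions(precision=4,suppress=True)
def crop(n,l,t,w,h,s):
    im=manip.get_image(n)[t:t+h,l:l+w,::-1]; return cv2.resize(im,(w*s,h*s),interpolation=cv2.INTER_CUBIC)
# 4 tiles 400x300 at 5x/: 80x60
T=[crop('top',320,160,80,60,5),crop('top',165,165,80,60,5),crop('scene',140,238,80,60,5),crop('scene',325,190,80,60,5)]
cv2.imwrite('pics/tiles.png',np.vstack([np.hstack(T[:2]),np.hstack(T[2:])]))
for n in('top','scene'):
    for th in('drift_mid','block','vise','bore_mouth','piston'):
        for d in manip.masks_of(th,n)[:2]:
            m=d['pixels'].astype(np.uint8); ys,xs=np.nonzero(m)
            if len(xs)<5: continue
            r=cv2.minAreaRect(np.c_[xs,ys].astype(np.float32))
            print(n,th,round(d['p'],2),len(xs),np.round(d['extent'],1),'rect',np.round(cv2.boxPoints(r),1).tolist())
            if th=='block' or th=='drift_mid': np.save(f'{n}_{th}_{round(d["p"]*100)}.npy',m)
E
```

```text
top drift_mid 0.51 85 [381.  175.4 397.7 183.2] rect [[380.20001220703125, 179.8000030517578], [393.20001220703125, 171.1999969482422], [396.20001220703125, 175.8000030517578], [383.29998779296875, 184.5]]
top block 0.94 1662 [321.2 167.6 400.3 213.1] rect [[320.1000061035156, 191.6999969482422], [391.0, 164.1999969482422], [400.20001220703125, 188.1999969482422], [329.29998779296875, 215.60000610351562]]
top bore_mouth 0.85 3301 [179.1 167.7 233.7 259.7] rect [[178.6999969482422, 256.0], [183.3000030517578, 164.39999389648438], [232.8000030517578, 166.89999389648438], [228.1999969482422, 258.5]]
top bore_mouth 0.42 434 [265.5 222.2 288.5 281.2] rect [[266.0, 224.0], [290.0, 224.0], [290.0, 280.0], [266.0, 280.0]]
top piston 0.67 1493 [324.8 169.3 399.1 213.9] rect [[321.1000061035156, 191.60000610351562], [390.8999938964844, 164.3000030517578], [400.0, 187.6999969482422], [330.29998779296875, 215.0]]
top piston 0.58 62 [197.9 192.7 202.9 200.4] rect [[196.0, 199.0], [196.0, 191.0], [204.0, 191.0], [204.0, 199.0]]
scene drift_mid 0.69 294 [154.6 242.7 168.8 277.8] rect [[153.19999694
[... 546 characters left out ...]
 165.5 462.3 221.9] rect [[430.70001220703125, 219.89999389648438], [442.8999938964844, 165.10000610351562], [466.79998779296875, 170.39999389648438], [454.6000061035156, 225.1999969482422]]
scene bore_mouth 0.91 3435 [328.5 192.1 397.5 271.7] rect [[320.70001220703125, 198.89999389648438], [375.0, 181.3000030517578], [400.79998779296875, 260.79998779296875], [346.5, 278.3999938964844]]
scene piston 0.48 61 [361.7 207.7 376.  213. ] rect [[363.0, 204.0], [371.0, 204.0], [371.0, 211.0], [363.0, 211.0]]
scene piston 0.25 3358 [328.1 192.  396.9 268.4] rect [[321.5, 199.3000030517578], [375.20001220703125, 181.89999389648438], [400.8999938964844, 261.1000061035156], [347.20001220703125, 278.5]]
```

View pics/tiles.png

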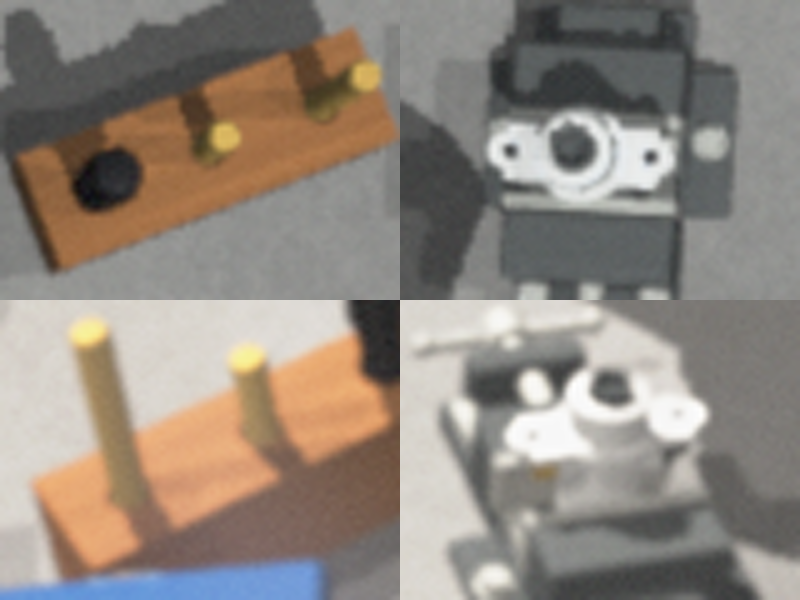

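The tiles show, in native pixels:
- **Drift, top view:** head at about (392.8,174.6), entering the block at about (383.6,181.2).
- **Drift, scene view:** head at about (157.6,244.2), entering the block at about (165.6,277).
- **Piston top:** about (199.4,193.8) in top and (367.4,206.8) in scene.

Next I'll triangulate these and check the heights.

```bash
cat >> h.py <<'E'
from scipy.optimize import least_squares
def tri(a,b):
    return least_squares(lambda P:np.r_[(proj('top',P)-a).ravel(),(proj('scene',P)-b).ravel()],[.5,0,.1])
E
python3 - <<'E'
from h import *
np.set_printoptions(precision=4,suppress=True)
for nm,a,b,z in(('head',(392.8,174.6),(157.6,244.2),.168),('entry',(383.6,181.2),(165.6,277),.065),('piston',(199.4,193.8),(367.4,206.8),.126)):
    r=tri(a,b); print(nm,r.x,r.fun,'z-known',at_z('top',a,z),at_z('scene',b,z))
# ears z .097 mid ; ring outer z .118
t=lambda u,v,l,tt:((u+.5)/5-.5+l,(v+.5)/5-.5+tt)
e1=at_z('top',t(110,149,165,165),.097);e2=at_z('top',t(251,157,165,165),.097);print('ears',e1,e2,(e1+e2)/2,np.linalg.norm(e1-e2))
print('ring',at_z('top',t(180,151,165,165),.118))
# block fit from colour-mask: project box corners hull vs mask
m0=[np.load(f) for f in __import__('glob').glob('top_block_*.npy')][0]
c0=max(cv2.findContours(m0,0,1)[0],key=len)[:,0].astype(np.float32)
def hull(p,n='top'):
    c,s=np.cos(p[2]),np.sin(p[2])
    P=[[p[0]+c*x-s*y,p[1]+s*x+c*y,z] for x in(-.035,.035) for y in(-.105,.105) for z in(0,.065)]
    return cv2.convexHull(proj(n,np.array(P)).astype(np.float32))
f=lambda p:[cv2.pointPolygonTest(hull(p),(float(x),float(y)),True) for x,y in c0]
r=least_squares(f,[.55,-.3,.35],loss='soft_l1',diff_step=1e-3,x_scale=[.01,.01,.05]); p=r.x
print('block',p,np.abs(r.fun).mean())
for y in(-.07,0,.07):
    q=np.array([p[0]-np.sin(p[2])*y,p[1]+np.cos(p[2])*y,.065]); print(y,q,proj('top',q),proj('scene',q))
E
```

```text
head [ 0.6147 -0.31    0.1652] [0.007  0.0006 0.0058 0.0004] z-known [ 0.6142 -0.3092  0.168 ] [ 0.6179 -0.3097  0.168 ]
entry [ 0.6128 -0.3104  0.0584] [0.053  0.0051 0.0435 0.0028] z-known [ 0.6118 -0.3087  0.065 ] [ 0.6196 -0.3098  0.065 ]
piston [0.5669 0.2152 0.1233] [-0.4386 -0.1429 -0.4237  0.0662] z-known [0.5662 0.2135 0.126 ] [0.5702 0.2148 0.126 ]
ears [0.5679 0.2552 0.097 ] [0.5636 0.1752 0.097 ] [0.5657 0.2152 0.097 ] 0.08014240703202645
ring [0.5644 0.2116 0.118 ]Traceback (most recent call last):
  File "<stdin>", line 17, in <module>
    return func(*args, **kwargs)
    result = trf(vector_fun.fun, vector_fun.jac, x0, f0, J0, lb, ub, ftol, xtol,
                 gtol, max_nfev, x_scale, loss_function, tr_solver,
                 tr_options.copy(), verbose, callback=callback_wrapped)
    return trf_no_bounds(
        fun, jac, x0, f0, J0, ftol, xtol, gtol, max_nfev, x_scale,
        loss_function, tr_solver, tr_options, verbose, callback=callback)
    J = jac(x)
    self._update_jac()
    ~~~~~~~~~~~~~~~~^^
    self.J = self.jac_wrapped(xp_copy(self.x), f0=self.f)
    
[... 588 characters left out ...]
                                   ^^^^^^^
    f = np.atleast_1d(self.fun(x, *self.args, **self.kwargs))
                      ~~~~~~~~^^^^^^^^^^^^^^^^^^^^^^^^^^^^^^
    return np.atleast_1d(self.fun(x))
                         ~~~~~~~~^^^
    return self.f(x, *self.args, **self.kwargs)
           ~~~~~~^^^^^^^^^^^^^^^^^^^^^^^^^^^^^^
  File "<stdin>", line 16, in <lambda>
  File "<stdin>", line 15, in hull
  File "h.py", line 7, in proj
    K,R,t=cam(n); p=(K@(R@np.atleast_2d(P).T+t[:,None])).T; return p[:,:2]/p[:,2:]
          ~~~^^^
  File "h.py", line 4, in cam
    c=manip.camera_info(n); R=cv2.Rodrigues(np.array(c['rvec'],float))[0]
ValueError: time passes only in moves, steps and waits
```

Both cameras agree to about 4 mm, and the offset between them is nearly the same at both sites, so relative errors are small. Heights check out within 3 to 7 mm. I'll average the two: drift head at (0.616,-0.310) and nearly upright, piston at (0.568,0.214). First I'll turn the jaws across the block, then travel.

send_rows --plan '[{"delta_rot": [0,0,7]},{"delta_rot": [0,0,7]},{"delta_rot": [0,0,7]},{"delta_rot": [0,0,7]},{"delta_rot": [0,0,7]},{"delta_rot": [0,0,7]},{"delta_rot": [0,0,7]},{"delta_rot": [0,0,7],"fingers": 0.085}]'

```text
$.plan[0]: bad value
```

send_rows --plan '[{"linear": [0.0055,0.04,0]},{"linear": [0.0055,0.04,0]},{"linear": [0.0055,0.04,0]},{"linear": [0.0055,0.04,0]},{"linear": [0.0055,0.04,0]},{"linear": [0.0055,0.04,0]},{"linear": [0.0055,0.04,0]},{"linear": [0.0055,0.04,0]},{"linear": [0.0055,0.04,0]},{"linear": [0.0055,0.04,0]},{"linear": [0.0055,0.04,0]},{"linear": [0.0055,0.04,0]}]'

```text
$.plan[0]: bad value
```

Each row needs all of its fields.

send_rows --plan '[{"linear": [0,0,0],"delta_rot": [0,0,7],"fingers": 0.085},{"linear": [0,0,0],"delta_rot": [0,0,7],"fingers": 0.085},{"linear": [0,0,0],"delta_rot": [0,0,7],"fingers": 0.085},{"linear": [0,0,0],"delta_rot": [0,0,7],"fingers": 0.085},{"linear": [0,0,0],"delta_rot": [0,0,7],"fingers": 0.085},{"linear": [0,0,0],"delta_rot": [0,0,7],"fingers": 0.085},{"linear": [0,0,0],"delta_rot": [0,0,7],"fingers": 0.085},{"linear": [0,0,0],"delta_rot": [0,0,7],"fingers": 0.085}]'

```text
clock: 2.17
position: [0.1282, 0.5606, 0.2563]
ee_rot: [-0.0, 0.985, 0.171, 0.0]
contact_force: [0.1, -0.3, -0.3]
width: 0.085
```

send_rows --plan '[{"linear": [0.0055,0.04,0],"delta_rot": [0,0,0],"fingers": 0.085},{"linear": [0.0055,0.04,0],"delta_rot": [0,0,0],"fingers": 0.085},{"linear": [0.0055,0.04,0],"delta_rot": [0,0,0],"fingers": 0.085},{"linear": [0.0055,0.04,0],"delta_rot": [0,0,0],"fingers": 0.085},{"linear": [0.0055,0.04,0],"delta_rot": [0,0,0],"fingers": 0.085},{"linear": [0.0055,0.04,0],"delta_rot": [0,0,0],"fingers": 0.085},{"linear": [0.0055,0.04,0],"delta_rot": [0,0,0],"fingers": 0.085},{"linear": [0.0055,0.04,0],"delta_rot": [0,0,0],"fingers": 0.085},{"linear": [0.0055,0.04,0],"delta_rot": [0,0,0],"fingers": 0.085},{"linear": [0.0055,0.04,0],"delta_rot": [0,0,0],"fingers": 0.085}]'

```text
clock: 3.0
position: [0.3169, 0.1981, 0.2541]
ee_rot: [-0.003, 0.984, 0.177, 0.003]
contact_force: [0.6, 0.5, -0.2]
width: 0.0845
```

```bash
cat >> h.py <<'E'
from functools import lru_cache
cam=lru_cache(cam)
from scipy.spatial.transform import Rotation as Ro
def rot(s): w,x,y,z=s['ee_rot']; return Ro.from_quat([x,y,z,w])
def todo(target,yaw=None):
    s=manip.get_state(); R=rot(s)
    print('t',round(s['clock'],2),'pos',np.round(s['position'],4),'axes x',np.round(R.as_matrix()[:,0],3),'z',np.round(R.as_matrix()[:,2],4),'F',np.round(s['contact_force'],1),'w',round(s['width'],4))
    if target is not None: print('tool-frame shift mm',np.round(1000*R.inv().apply(np.array(target)-s['position']),1))
    if yaw is not None:
        c,n=np.cos(yaw),np.sin(yaw); D=Ro.from_matrix(np.array([[c,n,0],[n,-c,0],[0,0,-1]]))
        print('tool rotvec deg',np.round(np.degrees((R.inv()*D).as_rotvec()),2))
E
python3 -c "
from h import *
todo([.6155,-.3095,.256],.37)"
```

```text
t 3.0 pos [0.3169 0.1981 0.2541] axes x [0.938 0.348 0.007] z [ 0.0046  0.0079 -1.    ] F [ 0.6  0.5 -0.2] w 0.0845
tool-frame shift mm [103.6 579.7  -4.5]
tool rotvec deg [-0.33 -0.41 -0.86]
```

send_rows --plan '[{"linear": [0.007,0.04,0],"delta_rot": [0,0,0],"fingers": 0.085},{"linear": [0.007,0.04,0],"delta_rot": [0,0,0],"fingers": 0.085},{"linear": [0.007,0.04,0],"delta_rot": [0,0,0],"fingers": 0.085},{"linear": [0.007,0.04,0],"delta_rot": [0,0,0],"fingers": 0.085},{"linear": [0.007,0.04,0],"delta_rot": [0,0,0],"fingers": 0.085},{"linear": [0.007,0.04,0],"delta_rot": [0,0,0],"fingers": 0.085},{"linear": [0.007,0.04,0],"delta_rot": [0,0,0],"fingers": 0.085},{"linear": [0.007,0.04,0],"delta_rot": [0,0,0],"fingers": 0.085},{"linear": [0.007,0.04,0],"delta_rot": [0,0,0],"fingers": 0.085},{"linear": [0.007,0.04,0],"delta_rot": [0,0,0],"fingers": 0.085},{"linear": [0.007,0.04,0],"delta_rot": [0,0,0],"fingers": 0.085},{"linear": [0,0,0],"delta_rot": [0,0,0],"fingers": 0.085}]'

```text
clock: 4.0
position: [0.5455, -0.209, 0.2554]
ee_rot: [-0.001, 0.985, 0.171, 0.01]
contact_force: [0.8, 0.8, -0.2]
width: 0.0848
```

```bash
python3 -c "
from h import *
todo([.6155,-.3095,.256],.37)"
```

```text
t 4.0 pos [ 0.5455 -0.209   0.2554] axes x [0.941 0.338 0.019] z [ 0.0189  0.0046 -0.9998] F [ 0.8  0.8 -0.2] w 0.0848
tool-frame shift mm [ 31.9 118.3   0.3]
tool rotvec deg [ 0.13 -1.11 -1.46]
```

send_rows --plan '[{"linear": [0.008,0.03,0],"delta_rot": [0,-0.6,-0.7],"fingers": 0.085},{"linear": [0.008,0.03,0],"delta_rot": [0,-0.4,-0.5],"fingers": 0.085},{"linear": [0.008,0.03,0],"delta_rot": [0,-0.1,-0.2],"fingers": 0.085},{"linear": [0.008,0.028,0],"delta_rot": [0,0,0],"fingers": 0.085},{"linear": [0,0,0],"delta_rot": [0,0,0],"fingers": 0.085},{"linear": [0,0,0],"delta_rot": [0,0,0],"fingers": 0.085}]'

```text
clock: 4.5
position: [0.6182, -0.3146, 0.2516]
ee_rot: [-0.001, 0.983, 0.182, -0.002]
contact_force: [0.6, 0.7, -1.3]
width: 0.0851
```

```bash
python3 -c "
from h import *
todo([.6155,-.3095,.134],.37)
def crop(n,l,t,w,h,s):
    im=manip.get_image(n)[t:t+h,l:l+w,::-1]; return cv2.resize(im,(w*s,h*s),interpolation=cv2.INTER_CUBIC)
cv2.imwrite('pics/t2.png',np.hstack([crop('top',340,140,80,80,5),crop('scene',120,190,80,80,5)]))
s=manip.get_state();p=s['position'];R=rot(s)
for d in (0,.025,.1): print(d,proj('top',p+R.apply([0,0,d])),proj('scene',p+R.apply([0,0,d])))
"
```

```text
t 4.5 pos [ 0.6182 -0.3146  0.2516] axes x [ 0.934  0.357 -0.004] z [-0.005   0.0012 -1.    ] F [ 0.6  0.7 -1.3] w 0.0851
tool-frame shift mm [ -0.2  -5.4 117.6]
tool rotvec deg [-0.17  0.24 -0.25]
0 [[403.21086938 167.765796  ]] [[148.31927776 215.13204349]]
0.025 [[400.46132157 169.57697635]] [[150.61300724 224.16056263]]
0.1 [[392.90451908 174.55478838]] [[157.0880488  249.64745521]]
```

View pics/t2.png

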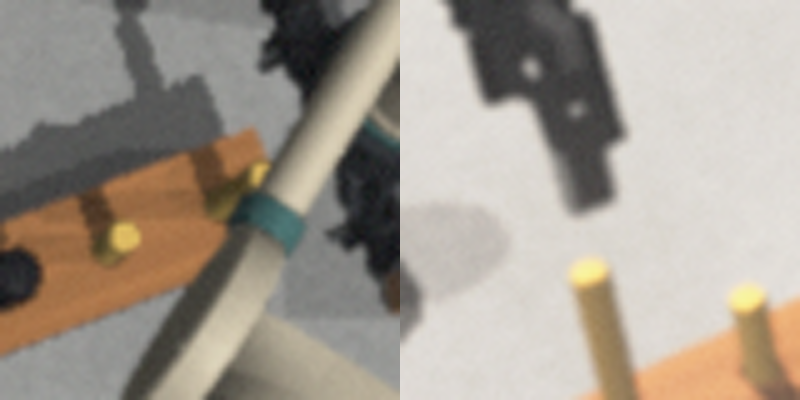

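The scene tile shows the open fingers above the drift head, which is at native (157.6,243.6). The tool axis is about 5 mm off sideways, matching the computed shift. I'll correct that, lower, then close.

send_rows --plan '[{"linear": [0,-0.0055,0.01],"delta_rot": [0,0,0],"fingers": 0.085},{"linear": [0,0,0.01],"delta_rot": [0,0,0],"fingers": 0.085},{"linear": [0,0,0.02],"delta_rot": [0,0,0],"fingers": 0.085},{"linear": [0,0,0.02],"delta_rot": [0,0,0],"fingers": 0.085},{"linear": [0,0,0.02],"delta_rot": [0,0,0],"fingers": 0.085},{"linear": [0,0,0.015],"delta_rot": [0,0,0],"fingers": 0.085},{"linear": [0,0,0.01],"delta_rot": [0,0,0],"fingers": 0.085},{"linear": [0,0,0],"delta_rot": [0,0,0],"fingers": 0.085}]'

```text
clock: 5.27
position: [0.6113, -0.3, 0.1467]
ee_rot: [-0.0, 0.983, 0.185, -0.001]
contact_force: [-0.0, 0.4, -0.8]
width: 0.0846
```

```bash
python3 -c "
from h import *
todo([.6155,-.3095,.134],.37)"
```

```text
t 5.27 pos [ 0.6113 -0.3     0.1467] axes x [ 0.931  0.364 -0.002] z [-2.2e-03  3.0e-04 -1.0e+00] F [-0.   0.4 -0.8] w 0.0846
tool-frame shift mm [ 0.5 10.4 12.7]
tool rotvec deg [-0.06  0.11  0.14]
```

send_rows --plan '[{"linear": [0,0.01,0.008],"delta_rot": [0,0,0],"fingers": 0.085},{"linear": [0,0,0.004],"delta_rot": [0,0,0],"fingers": 0.085},{"linear": [0,0,0],"delta_rot": [0,0,0],"fingers": 0.085},{"linear": [0,0,0],"delta_rot": [0,0,0],"fingers": 0.085}]'

```text
clock: 5.6
position: [0.616, -0.3099, 0.1359]
ee_rot: [0.001, 0.983, 0.186, 0.0]
contact_force: [-0.2, 0.1, -0.6]
width: 0.0851
```

```bash
python3 -c "
from h import *
todo([.6155,-.3095,.134],.37)"
```

```text
t 5.6 pos [ 0.616  -0.3099  0.1359] axes x [ 0.931  0.365 -0.   ] z [ 6.0e-04 -1.7e-03 -1.0e+00] F [-0.2  0.1 -0.6] w 0.0851
tool-frame shift mm [-0.3 -0.5  1.9]
tool rotvec deg [0.1  0.01 0.21]
```

send_rows --force 30 --plan '[{"linear": [0,0,0],"delta_rot": [0,0,0],"fingers": 0.03},{"linear": [0,0,0],"delta_rot": [0,0,0],"fingers": 0.03},{"linear": [0,0,0],"delta_rot": [0,0,0],"fingers": 0.022},{"linear": [0,0,0],"delta_rot": [0,0,0],"fingers": 0.02},{"linear": [0,0,0],"delta_rot": [0,0,0],"fingers": 0.016},{"linear": [0,0,0],"delta_rot": [0,0,0],"fingers": 0.01},{"linear": [0,0,0],"delta_rot": [0,0,0],"fingers": 0.01},{"linear": [0,0,0],"delta_rot": [0,0,0],"fingers": 0.01}]'

```text
clock: 6.27
position: [0.6174, -0.3108, 0.1389]
ee_rot: [0.003, 0.983, 0.186, 0.002]
contact_force: [-0.5, -0.1, -0.3]
width: 0.0173
```

```bash
python3 -c "
from h import *
todo([.6155,-.3095,.134],.37)
print(manip.get_state()['moment'])"
```

```text
t 6.27 pos [ 0.6174 -0.3108  0.1389] axes x [0.931 0.365 0.004] z [ 0.0055 -0.0042 -1.    ] F [-0.5 -0.1 -0.3] w 0.0173
tool-frame shift mm [-1.4 -1.9  4.9]
tool rotvec deg [ 0.34 -0.2   0.19]
[-0.04767152  0.02222374  0.03721834]
```

send_rows --force 90 --plan '[{"linear": [0,0,0],"delta_rot": [0,0,0],"fingers": 0.005},{"linear": [0,0,0],"delta_rot": [0,0,0],"fingers": 0.005},{"linear": [0,0,-0.005],"delta_rot": [0,0,0],"fingers": 0.005},{"linear": [0,0,-0.01],"delta_rot": [0,0,0],"fingers": 0.005},{"linear": [0,0,-0.015],"delta_rot": [0,0,0],"fingers": 0.005},{"linear": [0,0,-0.015],"delta_rot": [0,0,0],"fingers": 0.005},{"linear": [0,0,-0.015],"delta_rot": [0,0,0],"fingers": 0.005}]'

```text
clock: 6.85
position: [0.6138, -0.309, 0.1952]
ee_rot: [-0.002, 0.983, 0.186, -0.003]
contact_force: [0.3, -0.2, -4.0]
width: 0.0159
```

```bash
python3 -c "
from h import *
todo([.6175,-.311,.31],.37)"
```

```text
t 6.85 pos [ 0.6138 -0.309   0.1952] axes x [ 0.931  0.365 -0.006] z [-0.0073  0.0026 -1.    ] F [ 0.3 -0.2 -4. ] w 0.0159
tool-frame shift mm [   2.     2.7 -114.8]
tool rotvec deg [-0.29  0.33  0.2 ]
```

send_rows --plan '[{"linear": [0.001,0.001,-0.018],"delta_rot": [-0.2,0.2,0],"fingers": 0.005},{"linear": [0,0,-0.02],"delta_rot": [0,0,0],"fingers": 0.005},{"linear": [0,0,-0.02],"delta_rot": [0,0,0],"fingers": 0.005},{"linear": [0,0,-0.02],"delta_rot": [0,0,0],"fingers": 0.005},{"linear": [0,0,-0.02],"delta_rot": [0,0,0],"fingers": 0.005},{"linear": [0,0,-0.015],"delta_rot": [0,0,0],"fingers": 0.005},{"linear": [0,0,0],"delta_rot": [0,0,0],"fingers": 0.005}]'

```text
clock: 7.43
position: [0.614, -0.3088, 0.318]
ee_rot: [-0.001, 0.983, 0.186, -0.002]
contact_force: [-0.4, -0.0, -3.0]
width: 0.016
```

```bash
python3 -c "
from h import *
todo([.568,.205,.31],.37)"
```

```text
t 7.43 pos [ 0.614  -0.3088  0.318 ] axes x [ 0.931  0.365 -0.003] z [-0.0039  0.0012 -1.    ] F [-0.4 -0.  -3. ] w 0.016
tool-frame shift mm [ 144.6 -495.1    8.8]
tool rotvec deg [-0.15  0.18  0.19]
```

send_rows --plan '[{"linear": [0.004,-0.015,0],"delta_rot": [0,0,0],"fingers": 0.005},{"linear": [0.009,-0.03,0],"delta_rot": [0,0,0],"fingers": 0.005},{"linear": [0.009,-0.03,0],"delta_rot": [0,0,0],"fingers": 0.005},{"linear": [0.009,-0.03,0],"delta_rot": [0,0,0],"fingers": 0.005},{"linear": [0.009,-0.03,0],"delta_rot": [0,0,0],"fingers": 0.005},{"linear": [0.009,-0.03,0],"delta_rot": [0,0,0],"fingers": 0.005},{"linear": [0.009,-0.03,0],"delta_rot": [0,0,0],"fingers": 0.005},{"linear": [0.009,-0.03,0],"delta_rot": [0,0,0],"fingers": 0.005},{"linear": [0.009,-0.03,0],"delta_rot": [0,0,0],"fingers": 0.005},{"linear": [0.009,-0.03,0],"delta_rot": [0,0,0],"fingers": 0.005},{"linear": [0.009,-0.03,0],"delta_rot": [0,0,0],"fingers": 0.005},{"linear": [0.009,-0.03,0],"delta_rot": [0,0,0],"fingers": 0.005}]'

```text
clock: 8.43
position: [0.5721, 0.0666, 0.3042]
ee_rot: [-0.007, 0.983, 0.18, -0.014]
contact_force: [-0.0, 0.0, -3.9]
width: 0.0159
```

```bash
python3 -c "
from h import *
todo([.568,.214,.31],.37)"
```

```text
t 8.43 pos [0.5721 0.0666 0.3042] axes x [ 0.935  0.355 -0.025] z [-0.0303  0.0079 -0.9995] F [-0.   0.  -3.9] w 0.0159
tool-frame shift mm [  48.3 -139.4   -4.5]
tool rotvec deg [-1.04  1.46 -0.41]
```

send_rows --plan '[{"linear": [0.01,-0.03,0],"delta_rot": [-0.4,0.5,0],"fingers": 0.005},{"linear": [0.01,-0.03,0],"delta_rot": [-0.4,0.5,-0.2],"fingers": 0.005},{"linear": [0.01,-0.025,0],"delta_rot": [-0.2,0.3,-0.2],"fingers": 0.005},{"linear": [0.008,-0.02,-0.002],"delta_rot": [0,0,0],"fingers": 0.005},{"linear": [0,0,0],"delta_rot": [0,0,0],"fingers": 0.005},{"linear": [0,0,0],"delta_rot": [0,0,0],"fingers": 0.005},{"linear": [0,0,0],"delta_rot": [0,0,0],"fingers": 0.005}]'

```text
clock: 9.02
position: [0.5569, 0.1948, 0.298]
ee_rot: [-0.004, 0.982, 0.19, -0.011]
contact_force: [0.8, -1.3, -2.8]
width: 0.0162
```

```bash
python3 -c "
from h import *
todo([.568,.214,.31],.37)"
```

```text
t 9.02 pos [0.5569 0.1948 0.298 ] axes x [ 0.928  0.373 -0.019] z [-0.0222  0.0036 -0.9997] F [ 0.8 -1.3 -2.8] w 0.0162
tool-frame shift mm [ 17.2 -13.8 -12.2]
tool rotvec deg [-0.66  1.1   0.68]
```

send_rows --plan '[{"linear": [0.008,-0.007,-0.004],"delta_rot": [-0.6,1,0.6],"fingers": 0.005},{"linear": [0.007,-0.006,-0.004],"delta_rot": [0,0,0],"fingers": 0.005},{"linear": [0,0,0],"delta_rot": [0,0,0],"fingers": 0.005},{"linear": [0,0,0],"delta_rot": [0,0,0],"fingers": 0.005}]'

```text
clock: 9.35
position: [0.5648, 0.2096, 0.3039]
ee_rot: [0.001, 0.983, 0.183, -0.004]
contact_force: [-0.0, -1.1, -4.0]
width: 0.0157
```

```bash
python3 -c "
from h import *
todo([.568,.214,.3],.37)
def crop(n,l,t,w,h,s):
    im=manip.get_image(n)[t:t+h,l:l+w,::-1]; return cv2.resize(im,(w*s,h*s),interpolation=cv2.INTER_CUBIC)
cv2.imwrite('pics/t3.png',np.hstack([crop('top',160,150,80,100,5),crop('scene',330,120,80,100,5)]))
s=manip.get_state();p=s['position'];R=rot(s)
for d in (-.04,.031,.126): print(d,proj('top',p+R.apply([0,0,d])),proj('scene',p+R.apply([0,0,d])))
for n in('top','scene'):
  for d in manip.masks_of('drift_mid',n)[:2]:
    ys,xs=np.nonzero(d['pixels'])
    if len(xs)<5: continue
    print(n,d['p'],len(xs),d['extent'],cv2.fitLine(np.c_[xs,ys].astype(np.float32),2,0,.01,.01).ravel())
"
```

```text
t 9.35 pos [0.5648 0.2096 0.3039] axes x [ 0.933  0.36  -0.008] z [-0.0077 -0.0032 -1.    ] F [-0.  -1.1 -4. ] w 0.0157
tool-frame shift mm [ 4.6 -3.   3.9]
tool rotvec deg [ 0.01  0.48 -0.12]
-0.04 [[183.41591861 182.81299648]] [[373.26650415 130.41541298]]
0.031 [[189.9357803  187.22883137]] [[370.10641995 156.9542459 ]]
0.126 [[197.42065351 192.29825858]] [[366.25088021 189.33361248]]
scene 0.62 251 [364.3, 136.9, 374.7, 188.6] [ 6.5392725e-02 -9.9785960e-01  3.6932272e+02  1.6596414e+02]
```

View pics/t3.png

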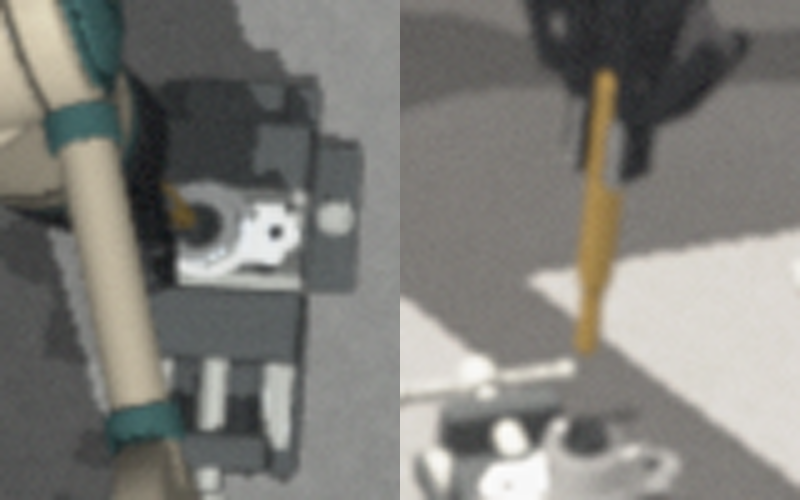

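The scene tile shows the drift tip at native (367,190), where the tool axis predicted (366,190), so the bar sits along the tool axis to within about 0.02 rad. The piston's dark hollow is at about (367,207). I'll centre and lower to about 15 mm above the rim, then check there.

send_rows --plan '[{"linear": [0.004,-0.0025,0.01],"delta_rot": [0,0.4,0],"fingers": 0.005},{"linear": [0,0,0.01],"delta_rot": [0,0,0],"fingers": 0.005},{"linear": [0,0,0.01],"delta_rot": [0,0,0],"fingers": 0.005},{"linear": [0,0,0],"delta_rot": [0,0,0],"fingers": 0.005},{"linear": [0,0,0],"delta_rot": [0,0,0],"fingers": 0.005}]'

```text
clock: 9.97
position: [0.5673, 0.2112, 0.2719]
ee_rot: [0.0, 0.983, 0.182, -0.001]
contact_force: [0.2, -0.0, -4.3]
width: 0.016
```

```bash
cat > look.py <<'E'
from h import *
import sys
def crop(n,l,t,w,h,s):
    im=manip.get_image(n)[t:t+h,l:l+w,::-1]; return cv2.resize(im,(w*s,h*s),interpolation=cv2.INTER_CUBIC)
todo([.568,.214,.27],.37)
cv2.imwrite('pics/'+sys.argv[1],np.hstack([crop('top',175,170,50,50,8),crop('scene',345,160,50,50,8)]))
s=manip.get_state();p=s['position'];R=rot(s)
for d in (.02,.091,.131):
    q=p+R.apply([0,0,d]); print(d,q,proj('top',q),proj('scene',q))
E
python3 look.py t4.png
```

```text
t 9.97 pos [0.5673 0.2112 0.2719] axes x [ 0.934  0.357 -0.002] z [-0.0017 -0.0013 -1.    ] F [ 0.2 -0.  -4.3] w 0.016
tool-frame shift mm [ 1.7 -2.3  1.9]
tool rotvec deg [ 0.04  0.12 -0.26]
0.02 [0.56728349 0.21126552 0.25217045] [[190.92488865 187.3103961 ]] [[370.42575878 164.78994463]]
0.091 [0.56716672 0.21117642 0.1811706 ] [[196.43270873 190.95555742]] [[367.62682711 188.85128943]]
0.131 [0.56710094 0.21112622 0.14117069] [[199.2499589  192.82005757]] [[366.14073579 201.62664805]]
```

View pics/t4.png

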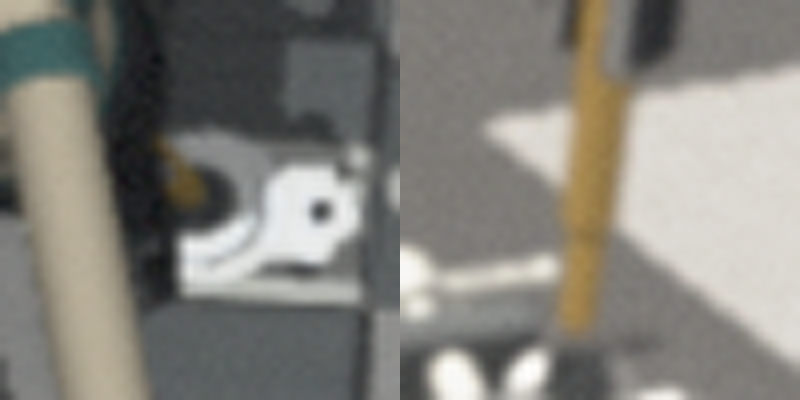

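In this view the drift tip is at native (366.4,201.1) in scene, against a predicted (366.1,201.6), and about (198.3,193.5) in top, against (199.2,192.8). The tip is above the hollow, and the best estimate needs about 1.5 mm more. I'll make that shift and lower gently, watching the force.

send_rows --plan '[{"linear": [0.0015,-0.001,0.002],"delta_rot": [0,0,0],"fingers": 0.005},{"linear": [0,0,0.004],"delta_rot": [0,0,0],"fingers": 0.005},{"linear": [0,0,0.004],"delta_rot": [0,0,0],"fingers": 0.005},{"linear": [0,0,0.003],"delta_rot": [0,0,0],"fingers": 0.005},{"linear": [0,0,0],"delta_rot": [0,0,0],"fingers": 0.005}]'

```text
clock: 10.48
position: [0.5693, 0.2131, 0.2595]
ee_rot: [0.0, 0.983, 0.182, 0.001]
contact_force: [0.5, 0.5, -4.0]
width: 0.0162
```

```bash
python3 -c "
from h import *
todo([.5685,.2125,.249],.37)"
```

```text
t 10.48 pos [0.5693 0.2131 0.2595] axes x [0.934 0.358 0.001] z [ 1.4e-03 -5.0e-04 -1.0e+00] F [ 0.5  0.5 -4. ] w 0.0162
tool-frame shift mm [-1.   0.3 10.5]
tool rotvec deg [ 0.06 -0.07 -0.25]
```

send_rows --plan '[{"linear": [-0.0005,0,0.002],"delta_rot": [0,0,0],"fingers": 0.005},{"linear": [0,0,0.002],"delta_rot": [0,0,0],"fingers": 0.005},{"linear": [0,0,0.002],"delta_rot": [0,0,0],"fingers": 0.005},{"linear": [0,0,0],"delta_rot": [0,0,0],"fingers": 0.005}]'

```text
clock: 10.82
position: [0.5686, 0.213, 0.2528]
ee_rot: [0.0, 0.983, 0.182, 0.001]
contact_force: [0.1, 0.3, -3.5]
width: 0.0161
```

```bash
python3 look.py t5.png
```

```text
t 10.82 pos [0.5686 0.213  0.2528] axes x [0.934 0.358 0.001] z [ 1.2e-03 -6.0e-04 -1.0e+00] F [ 0.1  0.3 -3.5] w 0.0161
tool-frame shift mm [ -0.2  -1.2 -17.2]
tool rotvec deg [ 0.05 -0.05 -0.24]
0.02 [0.56892771 0.21300234 0.23322249] [[191.7795293  187.66679407]] [[370.60499748 171.64812594]]
0.091 [0.56906338 0.21297561 0.16222262] [[197.12582221 191.13823301]] [[367.88698216 195.28668885]]
0.131 [0.56913982 0.21296055 0.1222227 ] [[199.86470655 192.9166372 ]] [[366.44273117 207.84733105]]
```

View pics/t5.png

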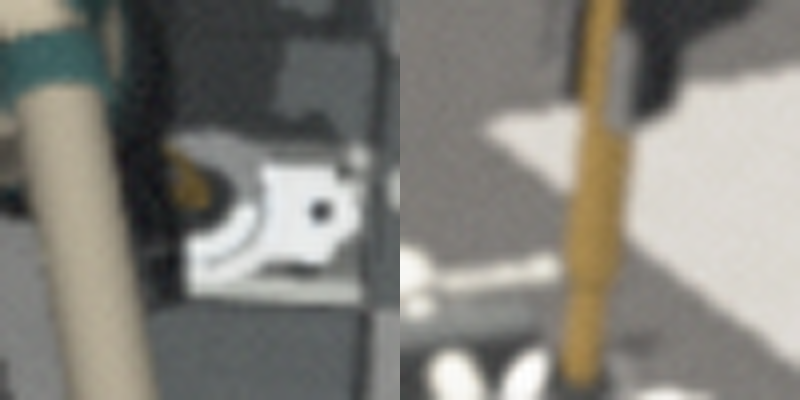

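The nose is at scene native (367.4,207.7), inside the piston's dark hollow and below rim level, with no side force. Pressing slowly now.

send_rows --plan '[{"linear": [0,0,0.002],"delta_rot": [0,0,0],"fingers": 0.005},{"linear": [0,0,0.002],"delta_rot": [0,0,0],"fingers": 0.005},{"linear": [0,0,0.002],"delta_rot": [0,0,0],"fingers": 0.005}]'

```text
clock: 11.17
position: [0.5695, 0.2131, 0.2482]
ee_rot: [0.0, 0.983, 0.182, 0.002]
contact_force: [-2.0, -0.3, 3.9]
width: 0.0161
```

send_rows --plan '[{"linear": [0,0,0.002],"delta_rot": [0,0,0],"fingers": 0.005},{"linear": [0,0,0.002],"delta_rot": [0,0,0],"fingers": 0.005}]'

```text
clock: 11.33
position: [0.5694, 0.2131, 0.2459]
ee_rot: [0.0, 0.983, 0.182, 0.003]
contact_force: [-1.2, -1.5, 3.9]
width: 0.016
```

```bash
python3 -c "
from h import *
todo([.5685,.2125,.233],.37)"
```

```text
t 11.33 pos [0.5694 0.2131 0.2459] axes x [0.934 0.358 0.005] z [ 5.6e-03  4.0e-04 -1.0e+00] F [-1.2 -1.5  3.9] w 0.016
tool-frame shift mm [-1.2  0.2 12.9]
tool rotvec deg [ 0.09 -0.31 -0.24]
```

Contact came at TCP z about 0.249, the floor level I predicted (the rim would be 0.257), at about 7 N. Continuing.

send_rows --plan '[{"linear": [-0.0005,0,0.0025],"delta_rot": [0,-0.2,0],"fingers": 0.005},{"linear": [0,0,0.0025],"delta_rot": [0,-0.1,0],"fingers": 0.005},{"linear": [0,0,0.0025],"delta_rot": [0,0,0],"fingers": 0.005}]'

```text
clock: 11.58
position: [0.5697, 0.2132, 0.2413]
ee_rot: [0.001, 0.983, 0.182, 0.002]
contact_force: [-3.1, -0.3, 6.8]
width: 0.0162
```

send_rows --plan '[{"linear": [0,0,0.002],"delta_rot": [0,0,0],"fingers": 0.005},{"linear": [0,0,0.002],"delta_rot": [0,0,0],"fingers": 0.005}]'

```text
clock: 11.75
position: [0.5696, 0.2132, 0.239]
ee_rot: [0.001, 0.983, 0.182, 0.003]
contact_force: [-2.7, -1.2, 8.0]
width: 0.0162
```

```bash
python3 -c "
from h import *
todo([.5685,.2125,.233],.37)"
```

```text
t 11.75 pos [0.5696 0.2132 0.239 ] axes x [0.934 0.358 0.006] z [ 0.0061 -0.     -1.    ] F [-2.7 -1.2  8. ] w 0.0162
tool-frame shift mm [-1.3  0.3  6. ]
tool rotvec deg [ 0.13 -0.33 -0.23]
```

send_rows --plan '[{"linear": [-0.0005,0,0.0025],"delta_rot": [0,-0.3,0],"fingers": 0.005},{"linear": [-0.0005,0,0.0025],"delta_rot": [0,-0.2,0],"fingers": 0.005}]'

```text
clock: 11.92
position: [0.5699, 0.2133, 0.2369]
ee_rot: [0.001, 0.983, 0.182, 0.001]
contact_force: [-2.3, -0.7, 7.9]
width: 0.0161
```

send_rows --plan '[{"linear": [0,0,0.002],"delta_rot": [0,0,0],"fingers": 0.005}]'

```text
clock: 12.0
position: [0.57, 0.2134, 0.2363]
ee_rot: [0.001, 0.983, 0.182, 0.002]
contact_force: [-3.1, -0.8, 8.8]
width: 0.0161
```

send_rows --plan '[{"linear": [0,0,0.002],"delta_rot": [0,0,0],"fingers": 0.005}]'

```text
clock: 12.08
position: [0.5699, 0.2134, 0.2357]
ee_rot: [0.001, 0.983, 0.182, 0.002]
contact_force: [-3.2, -0.3, 9.5]
width: 0.0161
```

```bash
python3 -c "
from h import *
todo([.5685,.2125,.233],.37)"
```

```text
t 12.08 pos [0.5699 0.2134 0.2357] axes x [0.934 0.358 0.005] z [ 0.0053 -0.0011 -1.    ] F [-3.2 -0.3  9.5] w 0.0161
tool-frame shift mm [-1.6  0.3  2.7]
tool rotvec deg [ 0.17 -0.26 -0.23]
```

send_rows --plan '[{"linear": [-0.001,0,0.002],"delta_rot": [0,-0.2,0],"fingers": 0.005},{"linear": [-0.0005,0,0.002],"delta_rot": [0,-0.2,0],"fingers": 0.005}]'

```text
clock: 12.25
position: [0.5698, 0.2134, 0.2354]
ee_rot: [0.001, 0.983, 0.182, 0.002]
contact_force: [-2.5, -0.1, 9.2]
width: 0.0162
```

send_rows --plan '[{"linear": [0,0,0.002],"delta_rot": [0,0,0],"fingers": 0.005},{"linear": [0,0,0.002],"delta_rot": [0,0,0],"fingers": 0.005}]'

```text
clock: 12.42
position: [0.5697, 0.2134, 0.2348]
ee_rot: [0.001, 0.983, 0.182, 0.003]
contact_force: [-4.1, -0.1, 10.7]
width: 0.0159
```

send_rows --plan '[{"linear": [0,0,0.002],"delta_rot": [0,0,0],"fingers": 0.005}]'

```text
clock: 12.5
position: [0.5696, 0.2134, 0.2345]
ee_rot: [0.001, 0.983, 0.182, 0.004]
contact_force: [-2.1, -0.7, 9.8]
width: 0.0163
```

```bash
python3 -c "
from h import *
todo([.5685,.2125,.233],.37)"
```

```text
t 12.5 pos [0.5696 0.2134 0.2345] axes x [0.934 0.358 0.007] z [ 0.008  -0.0011 -1.    ] F [-2.1 -0.7  9.8] w 0.0163
tool-frame shift mm [-1.3  0.4  1.5]
tool rotvec deg [ 0.22 -0.41 -0.22]
```

The arm is compliant, so a 2 mm offset now balances against the spring. I'll use a slightly larger one.

send_rows --plan '[{"linear": [-0.001,0,0.003],"delta_rot": [0,-0.4,0],"fingers": 0.005},{"linear": [-0.0005,0,0.003],"delta_rot": [0,-0.3,0],"fingers": 0.005}]'

```text
clock: 12.67
position: [0.5699, 0.2135, 0.233]
ee_rot: [0.002, 0.983, 0.182, 0.002]
contact_force: [-2.3, 0.9, 11.3]
width: 0.0161
```

send_rows --plan '[{"linear": [-0.0005,0,0.003],"delta_rot": [0,-0.3,0],"fingers": 0.005},{"linear": [0,0,0.003],"delta_rot": [0,-0.3,0],"fingers": 0.005}]'

```text
clock: 12.83
position: [0.5706, 0.2138, 0.2324]
ee_rot: [0.003, 0.983, 0.182, 0.0]
contact_force: [-4.4, -1.3, 16.4]
width: 0.0161
```

send_rows --plan '[{"linear": [-0.0005,0,0.0035],"delta_rot": [0,-0.3,0],"fingers": 0.005},{"linear": [0,0,0.0035],"delta_rot": [0,-0.3,0],"fingers": 0.005}]'

```text
clock: 13.0
position: [0.5711, 0.2141, 0.2324]
ee_rot: [0.003, 0.983, 0.182, -0.001]
contact_force: [-4.4, -1.2, 17.4]
width: 0.0158
```

```bash
python3 -c "
from h import *
todo([.5685,.2125,.233],.37)"
```

```text
t 13.0 pos [0.5711 0.2141 0.2324] axes x [ 0.934  0.358 -0.004] z [-0.0017 -0.0067 -1.    ] F [-4.4 -1.2 17.4] w 0.0158
tool-frame shift mm [-3.   0.5 -0.6]
tool rotvec deg [ 0.32  0.23 -0.21]
```

It has bottomed. TCP z has stuck at 0.2324, 16.6 mm below first contact, and the net push is about 21 N against a 14 N spring. I'll hold firmly and check the uprightness.

send_rows --plan '[{"linear": [-0.0015,0,0.0045],"delta_rot": [0,0,0],"fingers": 0.005},{"linear": [-0.0015,0,0.0045],"delta_rot": [0,0,0],"fingers": 0.005},{"linear": [-0.001,0,0.0045],"delta_rot": [0,0,0],"fingers": 0.005}]'

```text
clock: 13.25
position: [0.5695, 0.2136, 0.2323]
ee_rot: [0.002, 0.983, 0.182, 0.006]
contact_force: [-4.8, -0.6, 20.8]
width: 0.0157
```

```bash
python3 look.py t6.png; python3 -c "
from h import *
im=manip.get_image('scene')[130:240,320:400,::-1]; cv2.imwrite('pics/t7.png',cv2.resize(im,None,fx=5,fy=5,interpolation=cv2.INTER_CUBIC))
todo(None,.37)
# expected silhouette of vertical bar: left/right edges of the 18mm part and nose at seat .102
K,R,t=cam('scene'); r=R[0]*np.array([1,1,0]); r/=np.linalg.norm(r)
for z,h in((.235,.009),(.19,.009),(.15,.009),(.14,.006),(.126,.006)):
    c=np.array([.5695,.2133,z]); print(z,*[((q-[320,130]+.5)*5-.5).round(0) for q in (proj('scene',c-h*r)[0],proj('scene',c)[0],proj('scene',c+h*r)[0])])
"
```

```text
t 13.25 pos [0.5695 0.2136 0.2323] axes x [0.933 0.358 0.011] z [ 0.0125 -0.0026 -0.9999] F [-4.8 -0.6 20.8] w 0.0157
tool-frame shift mm [ -0.8  -0.7 -37.7]
tool rotvec deg [ 0.4  -0.62 -0.2 ]
0.02 [0.56969013 0.21349408 0.21230017] [[193.23582857 188.4550796 ]] [[370.08782513 178.92918135]]
0.091 [0.57059526 0.21331388 0.14130616] [[198.46403028 191.53945517]] [[367.47803242 202.23723463]]
0.131 [0.57110519 0.21321236 0.10130954] [[201.14674362 193.12212086]] [[366.08935067 214.63954841]]
t 13.4 pos [0.5694 0.2136 0.2323] axes x [0.933 0.358 0.011] z [ 0.0126 -0.0026 -0.9999] F [-5.3 -1.5 20.7] w 0.0159
tool rotvec deg [ 0.4  -0.62 -0.19]
0.235 [238. 208.] [256. 208.] [275. 207.]
0.19 [229. 284.] [248. 284.] [266. 283.]
0.15 [222. 349.] [240. 348.] [258. 348.]
0.14 [226. 364.] [238. 364.] [250. 364.]
0.126 [224. 386.] [236. 386.] [247. 386.]
```

View pics/t7.png

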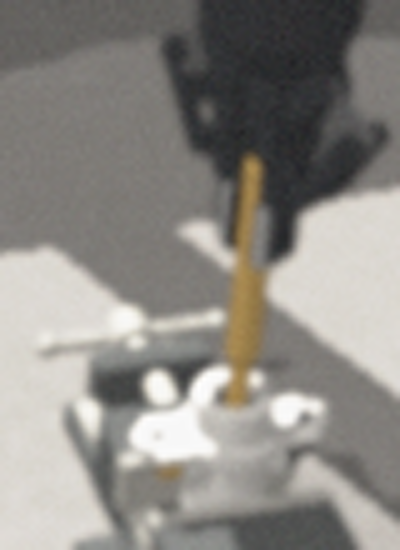

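The drift stands in the bore. Its edges at crop rows 284 and 348 (about 231–267 and 225–259) match the projection of a vertical bar (229–266 and 222–258) to under 1 native pixel. One small tilt trim, then a still check before handing in.

send_rows --plan '[{"linear": [-0.0007,0,0.0045],"delta_rot": [0.2,-0.5,0],"fingers": 0.005},{"linear": [-0.0007,0,0.0045],"delta_rot": [0.1,-0.3,0],"fingers": 0.005},{"linear": [-0.0007,0,0.0045],"delta_rot": [0.1,-0.2,0],"fingers": 0.005}]'

```text
clock: 13.65
position: [0.5698, 0.2133, 0.2323]
ee_rot: [0.0, 0.983, 0.183, 0.005]
contact_force: [-5.0, -1.2, 20.9]
width: 0.016
```

```bash
python3 -c "
from h import *
for i in range(4): manip.get_image('top')
todo(None,.37)"
```

```text
t 13.85 pos [0.5698 0.2133 0.2323] axes x [0.933 0.359 0.009] z [ 9.4e-03  9.0e-04 -1.0e+00] F [-3.7 -1.2 19.8] w 0.0159
tool rotvec deg [ 0.15 -0.52 -0.17]
```

The hold is steady: z constant at 0.2323, about 24 N net push, tilt about 0.5°. Handing in.

```bash
python3 -c "
from h import *
print(manip.sign_off()); todo(None,.37)"
```

```text
the job is handed in; nothing more can be done
None
the job is handed in; nothing more can be done
```

The piston is pressed down and held on its stop with the long brass drift, still gripped at 90 N, and I have handed the job in at about 14 s. I drew the drift straight up out of the block, set its nose in the piston's hollow and pressed in small steps.

**Last checks**
- **On the stop:** The tool came to rest 16 to 17 mm below first contact and stayed there. The net push is about 23–24 N against the spring's 14 N. The stop reading rests on tool height and force, not on a direct view of the piston.
- **Upright:** The tool axis is about 0.5° off vertical. Before a last small tilt trim, the bar's edges in the scene picture matched a vertical bar to within about a pixel.
- **Other parts:** I saw no sign that anything else moved, but I did not check every item at the end.

**Disagreements:** The two cameras differed by about 4 mm in absolute position, so I averaged them and rechecked with the nose just above the hollow. A side force of about 4–5 N remains at the nose. The first two move calls were refused because of their format and moved nothing.

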